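# Unsnap the food keeper's lid and park it in the shelf riser

### The arm

A 6-joint arm with a two-finger parallel gripper is mounted at the origin on the work surface. World frame = base frame: x ahead of the robot, y to its left, z up, the work surface at z = 0. Lengths are in mm, angles in rad, forces in N, time in s.
With the tool pointing down it reaches from about 250 to 775 mm from the base axis. Payload 4 kg.
Tool frame: the origin (TCP) lies on the centre line of the jaws, within the pads' length; the fingertips stand 14 mm ahead of it and the grasp point (between the pads) lies 5 mm behind it; z points along the fingers, y is the line along which they close (so a half turn about z gives the same grasp; the last joint's range is limited). The gripper opens to 85 mm and grips with 20 to 120 N. Pads are 22 mm wide; open, the fingers measure 114 mm over their backs; the gripper's body (76 mm by 85 mm) begins 54 mm behind the grasp point. The pads swing forward as they close: fully open they stand 13 mm farther back than shut.
Start: joints at [-1.408, 0.087, 1.371, -0, 1.684, -0.103], TCP at [144.471, -530.702, 245.341] pointing down, gripper open.
Joint ranges: [-3.1, 3.1], [-0.76, 2.03], [0.27, 2.55], [-1.08, 4.22], [0.17, 2.65], [-2.57, 2.57]. Speed limits (rad/s): [2.79, 2.79, 3.14, 3.14, 3.14, 3.14].

### API

Orientations are given as [roll, pitch, yaw] about the fixed x, y, z axes, in that order (R = Rz(yaw) Ry(pitch) Rx(roll)).
In Python, from rig import * gives the robot as it stands.
- The arm moves only by the tool send_rows, never from a script. Its arguments are lists of equal length, an entry for each row: "delta_rot": the turn, a rotation vector about the tool's x, y, z in degrees, a list of three; "xyz": the shift along the tool's x, y, z in m, a list of three; "gripper": the opening, from -1 (shut) to 1 (fully open), so that 0 is half open. In form: {"delta_rot": [[ax, ay, az], ...], "xyz": [[x, y, z], ...], "gripper": [gripper, ...]}. A call has 1 to 10 rows; each row is the pose to reach, as a shift and turn from the pose commanded when the call began, along the tool's axes at that moment; what a row does not reach only later rows make up. A row lasts 1/8 s, in which the tool goes at most 62.5 mm and 10.7 degrees, less where a joint would pass 70% of its speed; a pose out of reach is approached as far as the arm can. A call with a gripper value outside its range is refused whole. The fingers move at their own pace and stop on an object; the grip force is fixed at half the most. Time passes only in rows, so rows that repeat a pose let the fingers close. It gives the time, the measured TCP pose, the force, the opening and the grip force at its end, in the units of the state.
- read_state(): the state, without advancing time (a new reading comes with each control period).
- camera(name): name is "scene" or "top" or "wrist"; returns the picture (480x640x3 uint8, red, green, blue); there is no depth.
- camera_model(name): a dict with "fovy" (degrees; the focal length in pixels is half the picture's height over the tangent of half this angle, whatever the lens; pixels are square), "cx", "cy" (the principal point, pixels), "R" (3x3) and "t" (3): a world point X has camera coordinates R X + t; the wrist camera has in their place "hand_eye" (4x4, takes a point from camera to tool coordinates, whose origin is the TCP and whose axes are the flange's). Camera axes: x right, y down, z forward; pixel columns grow to the right and rows downward; lengths in mm; the calibration is good to about 2 mm. A picture is of the moment at which its call begins: read the wrist's pose just before it. camera_model takes no time and is no camera call.
- job_done(): hands the job in; it is judged then, once.
The state is a dict: "time": time; "joint_pos": joint angles; "dq": joint speeds; "joint_efforts": joint torques, N m; "position": TCP position; "ee_rot": TCP orientation; "force": force on the tool from outside, world axes, zero at the start; "moment": the same for the moment, N m; "opening": finger opening in mm; "finger_force": force on a finger pad.
Only numpy, scipy, OpenCV 4.12 (cv2) and the standard library are available. Lean on these libraries where they do the work, as an engineer would, in place of code of your own. Each camera call takes 0.05 s, during which the arm holds its last target. There are 200 camera calls.

### The job

Open the food keeper for refilling: press the snap tab on its lid inward and, with it pressed, lift the lid off, then lay the lid flat on the table and let go. Then take the lid again by the small fin at its plain end and slide it, right way up, tab end first, into the low wooden riser until it reaches the stop rail at the back. Leave the jar, the can, the bowl and the spice jar where they are.

Things in the scene. Friction and masses are not known exactly. Their poses are not given: they have to be found in the camera images.
- keeper: White open-topped oblong food keeper full of packets, 168 x 100 mm, 90 mm high, walls 4 mm; heavy, it does not move. Origin: centre of its underside, on the table. x along its length towards the end with the catch ledge outside (where the lid's tab hooks on), z up. The closed lid caps its rim with 1.5 to 3 mm play and must rise 35 mm to be clear.
- lid_centre (a point): Centre of the lid, a grey cap 178 x 112 mm, 34 mm from its skirt's lower edge to its flat top, about 0.2 kg. The point is 17 mm below the flat top and 17 mm above whatever the lid lies on. x along its length to the snap-tab end, y across, z up out of its top. Closed, it is 77 mm above the keeper's origin, with the same axes.
- lid_pinch (a point): Where to squeeze the tab to the rib, along the lid's x: 74.5 mm from lid_centre along x and 39 mm above it (22 mm above the flat top). The rib's outer face is 21 mm from here on the -x side. The tab's top edge is 31 mm from here on the +x side at rest, 21 mm when pressed: the squeeze closes from 52 to 42 mm, and the same squeeze carries the lid.
- lid_rib (a point): Middle of the fixed thumb rib: an upright wall across the lid's top facing the tab, 40 mm wide (y), 5 mm thick (x), 34 mm high above the flat top; 56 mm from lid_centre along x.
- tab (a joint): Springy snap tab on the lid's edge at its x end: paddle 36 mm wide, 4 mm thick, 33 mm high above the flat top, leaning outward at rest (0 rad, hooked). Pressed inward to its stop (0.30 rad) it stands upright; above 0.25 its hook below is clear of the catch. 2 N at its top edge starts it, 9 N presses it fully; it springs back when let go.
- lid_fin (a point): Middle of the fin at the lid's plain end, 62 mm from lid_centre along -x, 30 mm above it. The fin is an upright wall along the lid's length: 40 mm long (x), 14 mm thick (y), 26 mm high above the flat top. A pinch across y takes it.
- riser: Low wooden shelf riser, fixed. Origin: middle of its front edge, on the table; x points in (front to back), z up. Base board 200 mm long (x 0 to 200 mm), 164 mm wide, its upper face 30 mm up. A rail 22 mm high closes the back (its front face at x = 199 mm). Fully home, the lid meets it with its tab end: lid centre near x = 103 mm, lid x along riser x.
- riser_mouth (a point): Middle of the riser's mouth: on the base board's upper face, below the roof's front edge, 100 mm in from the riser's origin; axes as the riser's. Behind it (x 0 to 100 mm from here) are two side walls 140 mm apart inside and a slatted roof, 90 mm (underside) to 102 mm above this point; in front of it the board is open above, and the lid's fin stays there.
- jar: Bystander: green glass jar, 84 mm across, 130 mm high, on the table. Origin: centre of its underside.
- can: Bystander: food can, 74 mm across, 100 mm high, on the table. Origin: centre of its underside.
- bowl: Bystander: terracotta bowl, 130 mm across, 60 mm high, on the table. Origin: centre of its underside.
- spice: Bystander: small spice jar, 48 mm across, 75 mm high, on the riser's roof. Origin: centre of its underside.
Not all that is in view belongs to the job. What is shaped like the part that bears lid_centre but blue or purple is not meant.

How it is judged (in metres and radians):
On the way, in this order (a step that is already met when the one before it is completed fails the run):
1. the tab is pressed while the lid is lifted off the keeper (value of joint tab above 0.15 rad and z of lid_centre in the frame of keeper above 0.09 m), for 0.1 s.
2. the lid lies flat and right way up on the table, let go (height (world z) of lid_centre below 0.024 m and angle between lid_centre's own z axis and vertical below 0.1 rad and contact force between the fingers and lid below 0.1 N and linear speed of lid below 0.03 m/s), for 0.2 s.
3. the lid is lifted again by its fin (contact force between the fingers and lid above 1 N and height (world z) of lid_centre above 0.035 m and distance between the grasp point and lid_fin below 0.045 m), for 0.1 s.
At the end, for the whole second after the job is handed in: The lid lies right way up and level (within 0.1 rad) on the riser's base board, tab end first under the roof and pushed in to within 20 mm of the stop rail, released and at rest (x of lid_centre in the frame of riser above 0.083 m and x of lid_pinch in the frame of riser above 0.15 m and z of lid_centre in the frame of riser between 0.04 and 0.054 m and angle between lid_centre's own z axis and vertical below 0.1 rad and linear speed of lid below 0.02 m/s and contact force between the fingers and lid below 0.1 N); the robot touches nothing.
It fails at once if a bystander (jar, can, bowl or spice jar) is shifted by more than 30 mm (distance of any of jar, can, bowl, spice from where it was at the start of the episode above 0.03 m).
It also fails if it takes over 61 s, if anything falls off the work surface, if the arm or the gripper's body presses on something with over 40 N, if the wrist force passes 120 N, or if a joint passes its speed limit or range.

## Working session

There is one attempt and no reset: what is moved stays moved. The work goes in short steps, Python scripts to look and compute and a tool call to move; the robot and the scene stay as the last step left them, time stands still between calls to the robot, and variables do not carry over. Pictures are saved under pics/ and viewed, at most 10 in all, crops included, and the job is handed in when it is done.

Besides the shell and the picture viewer there is one more tool, called after "Call:" as a command line: name --argument value ..., lists and objects as JSON in quotes. send_rows: Moves the arm, as the interface text tells. Its arguments: {"type":"object","properties":{"delta_rot":{"type":"array","items":{"type":"array","items":{"type":"number"}}},"xyz":{"type":"array","items":{"type":"array","items":{"type":"number"}}},"gripper":{"type":"array","items":{"type":"number"}}},"required":["delta_rot","xyz","gripper"]}

```bash
mkdir -p pics; ls; python3 - <<'E'
from rig import *
import cv2,numpy as np
for n in("top","scene"):
    cv2.imwrite(f"pics/{n}0.png",camera(n)[:,:,::-1]); print(n,camera_model(n))
print(camera_model("wrist")); print(read_state())
E
```

```text
pics
top {'fovy': 43.148868384353634, 'cx': 316.29109714027663, 'cy': 248.45460818233934, 'R': array([[-0.05157575, -0.99865732, -0.00484739],
       [-0.97728891,  0.05146997, -0.20556563],
       [ 0.20553911, -0.0058649 , -0.97863133]]), 't': array([  53.22563966,  573.71581869, 1490.6645111 ])}
scene {'fovy': 56.05023308918683, 'cx': 326.0971970680098, 'cy': 246.61823306608218, 'R': array([[-0.61914349,  0.78521951,  0.00957411],
       [ 0.58873532,  0.4722154 , -0.65605132],
       [-0.51966534, -0.40055329, -0.75465555]]), 't': array([ 288.38903207, -279.56823698, 1648.53967529])}
{'fovy': 65.29107964007987, 'cx': 320.0001740437302, 'cy': 235.610587485873, 'hand_eye': array([[-1.03890735e-03, -9.56256790e-01, -2.92526704e-01,
         7.41751443e+01],
       [ 9.99998627e-01, -1.37101098e-03,  9.30283028e-04,
        -6.09127188e-01],
       [-1.29064678e-03, -2.92525336e-01,  9.56256902e-01,
        -1.29540238e+02],
       [ 0.00000000e+00,  0.00000000e+00,  0.00000000e+00,
         1.00000000e+00]])}
{'time': 0.1, 'joint_pos': array([-1.40807733e+00,  8.79035499e-02,  1.37212966e+00, -1.22864427e-05,
        1.68358428e+00, -1.03112702e-01]), 'dq': array([-0.0012659 , -0.00202275, -0.00396321, -0.00106905, -0.00018126,
       -0.0014694 ]), 'joint_efforts': array([ 2.65463081e-03, -3.53014863e+01, -3.14218140e+01, -9.93734238e-05,
        7.94535008e-03,  7.94672189e-06]), 'position': array([ 144.40803367, -530.26707887,  244.2304021 ]), 'ee_rot': array([-3.13957732e+00, -1.96270112e-04,  2.65830126e-01]), 'force': array([-0.15441443, -0.20655953, -0.26840159]), 'moment': array([-0.03945496,  0.03411888, -0.05712949]), 'finger_force': 0.0, 'opening': 85.6384532728341}
```

View pics/top0.png

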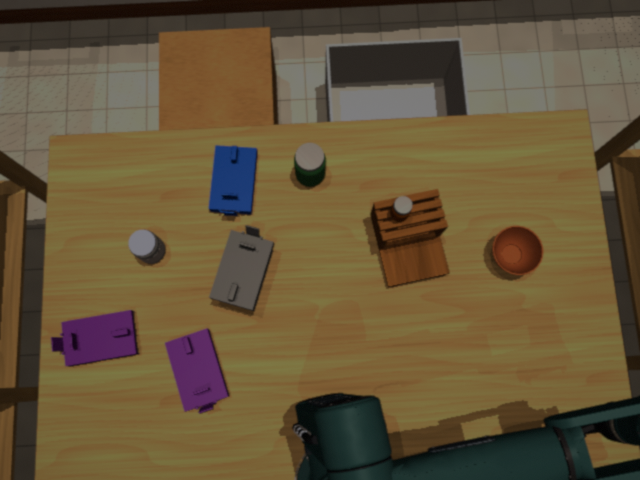

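View pics/scene0.png

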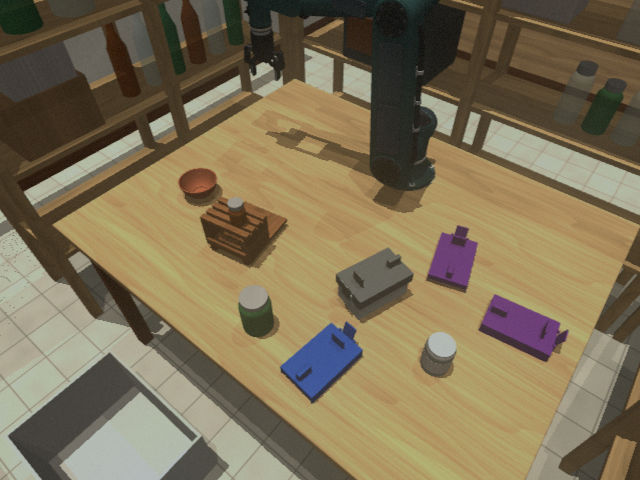

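The grey lid sits on the keeper at top (242,270), with its tab at (252,231) and its fin at (233,291). Things that could be mistaken for it are the blue lid (233,180) and the purple lids (100,338) and (197,370). The description says grey, so I choose that one. The riser's mouth is near (410,245), its board front edge runs from (387,285) to (447,275), and the spice jar is on its roof at (402,206).

```bash
python3 - <<'E'
import cv2,numpy as np
a=cv2.imread("pics/top0.png");s=cv2.imread("pics/scene0.png")
g=lambda i,y,x,h,w:cv2.resize(cv2.convertScaleAbs(i[y:y+h,x:x+w],alpha=1.5),(400,300),interpolation=cv2.INTER_CUBIC)
# top lid: x 190-290 y 220-315 ; riser x365-465,y180-290
A=g(a,225,185,90,120);B=g(a,185,355,105,140)
C=g(s,235,320,90,120);D=g(s,190,190,90,120)
cv2.imwrite("pics/crop.png",np.vstack([np.hstack([A,B]),np.hstack([C,D])]))
E
```

```text
(no output)
```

View pics/crop.png

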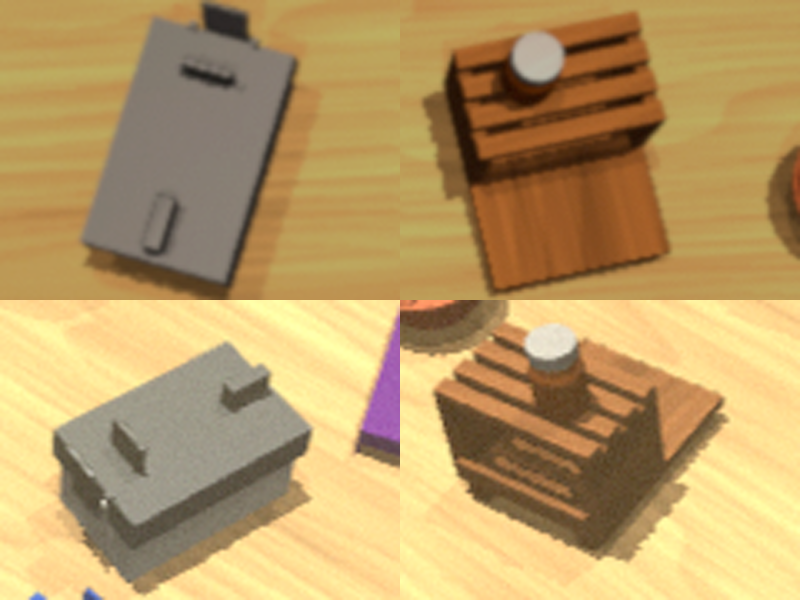

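The close crop confirms the choice: a grey cap on the keeper, with the rib and tab at the far end and the fin at the near end. I'll fit the poses from the corner pixels.

```bash
cat > h.py <<'E'
import numpy as np,cv2
from rig import *
from scipy.optimize import least_squares
from scipy.spatial.transform import Rotation as Ro
def proj(m,X):
    c=np.asarray(X)@m["R"].T+m["t"]; f=240/np.tan(np.radians(m["fovy"]/2))
    return c[:,:2]/c[:,2:]*f+[m["cx"],m["cy"]]
def fit(obs,g):   # obs: list of (cam,local pts,pix); g=x,y,yaw
    M={c:camera_model(c) for c,_,_ in obs}
    def r(p):
        R=Ro.from_euler("z",p[2]).as_matrix()
        return np.concatenate([(proj(M[c],np.array(L)@R.T+[p[0],p[1],0])-np.array(P)).ravel() for c,L,P in obs])
    s=least_squares(r,g,loss="soft_l1",x_scale=[10,10,.1]); return s.x,r(s.x).reshape(-1,2).round(1).tolist()
E
cat > m.py <<'E'
from h import *
q=np.array
T=(q([[155,18],[297,62],[228,283],[85,243]])/3.3333+[185,225])
S=((q([[53,435],[225,343],[310,432],[135,525]])-[0,300])/3.3333+[320,235])
c={'tl':[89,56,94],'tr':[89,-56,94],'pr':[-89,-56,94],'pl':[-89,56,94]}
# scene: tab end = left/bottom edge. (53,435)=tr, (225,343)=pr,(310,432)=pl,(135,525)=tl
print(fit([("top",[c[k] for k in('tl','tr','pr','pl')],T),("scene",[c[k] for k in('tr','pr','pl','tl')],S)],[500,100,-.2]))
# rib top edge and fin top in top view
RT=(q([[95,288],[267,252],[478-400,158],[663-400,120],[638-400,12],[455-400,55]])/2.857+[355,185])
L=[[0,82,30],[0,-82,30],[100,82,132],[100,-82,132],[200,-82,132],[200,82,132]]
RS=((q([[722,402],[437,388],[600,448],[655,392]])-[400,300])/3.3333+[190,190])
print(RS)
print(fit([("top",L,RT)],[500,-250,.2]))
E
python3 m.py
```

```text
(array([ 5.25238763e+02,  2.11565720e+02, -3.23863576e-01]), [[-1.0, -0.5], [-0.8, -2.0], [-0.7, 0.1], [-1.4, -0.1], [-0.5, -3.5], [-0.2, -2.7], [-0.1, -3.2], [-0.7, -1.4]])
[[286.60096601 220.600306  ]
 [201.100111   216.400264  ]
 [250.00060001 234.400444  ]
 [266.50076501 217.600276  ]]
(array([ 4.85392464e+02, -2.35171458e+02,  1.54107140e-01]), [[-0.9, 0.6], [0.9, 0.3], [0.3, 0.3], [0.9, 0.2], [-0.4, -0.4], [-0.8, -2.3]])
```

```bash
cat >> h.py <<'E'
def go(x,y,z,psi):   # shift (m, tool axes) and rotvec (deg) from the measured pose to a tool-down pose
    s=read_state(); R=Ro.from_euler("xyz",s["ee_rot"])
    d=R.inv().apply(np.array([x,y,z])-s["position"])/1e3
    r=(R.inv()*Ro.from_euler("xyz",[np.pi,0,psi])).as_rotvec(degrees=True)
    print("shift",d.round(4).tolist(),"rot",r.round(2).tolist())
E
python3 - <<'E'
from h import *
go(596,188,280,1.247)
E
```

```text
shift [0.6244, -0.5745, -0.0345] rot [-0.1, -0.07, -56.22]
```

Call:
send_rows --delta_rot '[[0, 0, 0], [0, 0, -3], [0, 0, -6], [0, 0, -9], [0, 0, -12], [0, 0, -15], [0, 0, -19], [0, 0, -23], [0, 0, -27], [0, 0, -30]]' --xyz '[[0.01, -0.01, -0.03], [0.04, -0.037, -0.035], [0.08, -0.074, -0.035], [0.12, -0.11, -0.035], [0.16, -0.147, -0.035], [0.2, -0.184, -0.035], [0.24, -0.221, -0.035], [0.28, -0.258, -0.035], [0.32, -0.294, -0.035], [0.36, -0.331, -0.035]]' --gripper '[1, 1, 1, 1, 1, 1, 1, 1, 1, 1]'

```text
time: 1.35
position: [405.3, -115.1, 279.9]
ee_rot: [-3.142, 0.0, 0.791]
force: [1.9, -0.7, -0.3]
opening: 85.5
finger_force: 0.0
```

```bash
python3 - <<'E'
from h import *
go(596,188,280,1.247); s=read_state();print(s["position"],s["ee_rot"])
E
```

```text
shift [0.3496, -0.0775, -0.0002] rot [-0.01, 0.01, -26.12]
[ 405.33835708 -115.06716851  279.92851777] [-3.14154230e+00  2.62001681e-04  7.91094325e-01]
```

Call:
send_rows --delta_rot '[[0, 0, -3], [0, 0, -6], [0, 0, -10], [0, 0, -14], [0, 0, -18], [0, 0, -22], [0, 0, -26], [0, 0, -26], [0, 0, -26]]' --xyz '[[0.05, -0.01, 0], [0.1, -0.02, 0], [0.15, -0.033, 0], [0.2, -0.044, 0], [0.25, -0.055, 0], [0.3, -0.066, 0], [0.35, -0.0775, 0], [0.35, -0.0775, 0], [0.35, -0.0775, 0]]' --gripper '[1, 1, 1, 1, 1, 1, 1, 1, 1]'

```text
time: 2.48
position: [596.0, 186.0, 279.5]
ee_rot: [-3.14, 0.002, 1.243]
force: [-0.1, 0.0, -0.5]
opening: 85.5
finger_force: 0.0
```

```bash
python3 - <<'E'
from h import *
s=read_state();im=camera("wrist");cv2.imwrite("pics/w1.png",im[:,:,::-1]);print(s["position"],s["ee_rot"])
m=camera_model("wrist");H=m["hand_eye"];R=Ro.from_euler("xyz",s["ee_rot"]).as_matrix()
Rc=(R@H[:3,:3]).T;m["R"]=Rc;m["t"]=-Rc@(s["position"]+R@H[:3,3]);np.save("pics/w1.npy",m,allow_pickle=True)
c,sn=np.cos(-.324),np.sin(-.324)
L=np.array([[89,56,94],[89,-56,94],[-89,-56,94],[-89,56,94],[53.5,20,128],[53.5,-20,128]])
print(proj(m,L@np.array([[c,-sn,0],[sn,c,0],[0,0,1]]).T+[525.2,211.6,0]).round())
E
```

```text
[596.01817092 185.96024357 279.49421588] [-3.14036053e+00  1.53344745e-03  1.24289275e+00]
[[337. 142.]
 [336. 269.]
 [140. 270.]
 [120. 143.]
 [292. 194.]
 [293. 244.]]
```

View pics/w1.png

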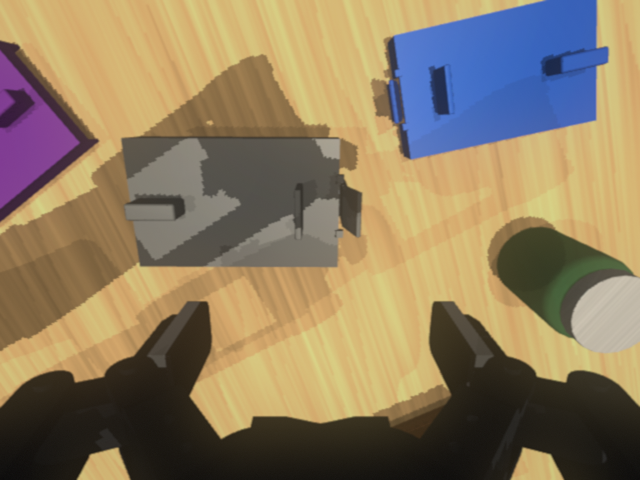

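```bash
cat >> h.py <<'E'
def wfit(m,obs,g):
    def r(p):
        R=Ro.from_euler("z",p[2]).as_matrix()
        return np.concatenate([(proj(m,np.array(L)@R.T+[p[0],p[1],0])-np.array(P)).ravel() for L,P in obs])
    s=least_squares(r,g,x_scale=[10,10,.1]); return s.x,r(s.x).reshape(-1,2).round(1).tolist()
def wcam(name):
    s=read_state();im=camera("wrist");cv2.imwrite(f"pics/{name}.png",im[:,:,::-1])
    m=camera_model("wrist");H=m["hand_eye"];R=Ro.from_euler("xyz",s["ee_rot"]).as_matrix()
    m["R"]=(R@H[:3,:3]).T;m["t"]=-m["R"]@(s["position"]+R@H[:3,3]);np.save(f"pics/{name}.npy",m,allow_pickle=True)
    return m
E
python3 - <<'E'
from h import *
m=np.load("pics/w1.npy",allow_pickle=True).item()
L=[[89,56,94],[89,-56,94],[-89,-56,94],[-89,56,94]]
p,r=wfit(m,[(L,[[341,137],[338,266],[140,266.5],[122,137]])],[525,211,-.32]);print(p,r)
c,s=np.cos(p[2]),np.sin(p[2])
x,y=p[0]+74.5*c,p[1]+74.5*s;print(x,y)
psi=np.pi/2+p[2]
go(x,y,180,psi);go(x,y,116,psi)
E
```

```text
[ 5.28400974e+02  2.14804376e+02 -3.30831556e-01] [[-0.6, 0.7], [0.1, -0.1], [0.9, -1.0], [-0.3, 0.2]]
598.8610290114053 190.60457049431304
shift [0.0059, 0.0011, 0.1001] rot [-0.02, 0.05, 0.12]
shift [0.006, 0.0012, 0.1641] rot [-0.02, 0.05, 0.12]
```

Call:
send_rows --delta_rot '[[0, 0, 0], [0, 0, 0], [0, 0, 0], [0, 0, 0], [0, 0, 0], [0, 0, 0], [0, 0, 0], [0, 0, 0]]' --xyz '[[0.006, 0.001, 0.03], [0.006, 0.001, 0.06], [0.006, 0.001, 0.09], [0.006, 0.001, 0.12], [0.006, 0.001, 0.14], [0.006, 0.001, 0.155], [0.006, 0.001, 0.164], [0.006, 0.001, 0.164]]' --gripper '[1, 1, 1, 1, 1, 1, 1, 1]'

```text
time: 3.52
position: [599.0, 191.2, 116.2]
ee_rot: [-3.141, 0.0, 1.243]
force: [0.7, 0.3, 0.5]
opening: 85.3
finger_force: 0.0
```

Call:
send_rows --delta_rot '[[0, 0, 0], [0, 0, 0], [0, 0, 0], [0, 0, 0], [0, 0, 0], [0, 0, 0], [0, 0, 0], [0, 0, 0]]' --xyz '[[0, 0, 0], [0, 0, 0], [0, 0, 0], [0, 0, 0], [0, 0, 0], [0, 0, 0], [0, 0, 0], [0, 0, 0]]' --gripper '[-1, -1, -1, -1, -1, -1, -1, -1]'

```text
time: 4.53
position: [599.5, 192.5, 119.4]
ee_rot: [3.14, -0.002, 1.244]
force: [-2.7, 0.7, 7.9]
opening: 40.2
finger_force: 62.8
```

Call:
send_rows --delta_rot '[[0, 0, 0], [0, 0, 0], [0, 0, 0], [0, 0, 0]]' --xyz '[[0, 0, -0.004], [0, 0, -0.008], [0, 0, -0.012], [0, 0, -0.012]]' --gripper '[-1, -1, -1, -1]'

```text
time: 5.03
position: [599.4, 191.6, 128.5]
ee_rot: [3.141, -0.0, 1.243]
force: [-0.1, 0.1, -2.3]
opening: 39.6
finger_force: 61.2
```

Call:
send_rows --delta_rot '[[0, 0, 0], [0, 0, 0], [0, 0, 0], [0, 0, 0], [0, 0, 0], [0, 0, 0], [0, 0, 0]]' --xyz '[[0, 0, -0.01], [0, 0, -0.02], [0, 0, -0.035], [0, 0, -0.05], [0, 0, -0.075], [0, 0, -0.1], [0, 0, -0.1]]' --gripper '[-1, -1, -1, -1, -1, -1, -1]'

```text
time: 5.9
position: [600.7, 192.0, 232.5]
ee_rot: [3.135, -0.004, 1.243]
force: [0.3, 0.1, -2.9]
opening: 40.0
finger_force: 61.3
```

```bash
python3 - <<'E'
from h import *
a=cv2.convertScaleAbs(camera("scene")[200:380,260:500,::-1],alpha=1.4);m=wcam("w2")
cv2.imwrite("pics/s2.png",np.hstack([cv2.resize(a,(400,300)),cv2.resize(cv2.imread("pics/w2.png"),(400,300))]))
s=read_state();print(s["position"],s["force"],s["moment"],s["opening"])
for z in(230,100,57): go(495,0,z,np.pi/2+.15)
E
```

```text
[599.19822042 191.65304439 228.32735237] [ 0.42487346  0.1427284  -2.59623931] [-0.02556598 -0.13505876 -0.00675916] 39.93785635520609
shift [-0.215, -0.037, -0.0017] rot [0.02, 0.0, -27.36]
shift [-0.215, -0.037, 0.1283] rot [0.02, 0.0, -27.36]
shift [-0.215, -0.0371, 0.1713] rot [0.02, 0.0, -27.36]
```

View pics/s2.png

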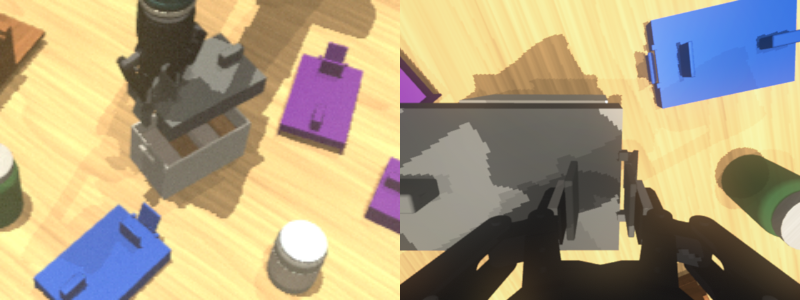

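The lid is off, roughly level, tab pressed. It hangs over the open keeper in the left view. Next I carry it to the clear table area.

Call:
send_rows --delta_rot '[[0, 0, -3], [0, 0, -6], [0, 0, -10], [0, 0, -14], [0, 0, -18], [0, 0, -22], [0, 0, -25], [0, 0, -27], [0, 0, -27], [0, 0, -27]]' --xyz '[[-0.02, -0.003, 0], [-0.05, -0.008, 0], [-0.08, -0.013, 0], [-0.11, -0.018, 0], [-0.14, -0.024, 0], [-0.17, -0.029, 0], [-0.195, -0.034, 0], [-0.21, -0.036, 0], [-0.215, -0.037, 0.02], [-0.215, -0.037, 0.05]]' --gripper '[-1, -1, -1, -1, -1, -1, -1, -1, -1, -1]'

```text
time: 7.25
position: [494.8, -0.4, 177.3]
ee_rot: [3.141, -0.0, 1.713]
force: [-0.3, -0.1, -2.3]
opening: 40.3
finger_force: 61.3
```

Call:
send_rows --delta_rot '[[0, 0, 0], [0, 0, 0], [0, 0, 0], [0, 0, 0], [0, 0, 0], [0, 0, 0], [0, 0, 0]]' --xyz '[[0, 0, 0.03], [0, 0, 0.06], [0, 0, 0.085], [0, 0, 0.1], [0, 0, 0.105], [0, 0, 0.108], [0, 0, 0.108]]' --gripper '[-1, -1, -1, -1, -1, -1, -1]'

```text
time: 8.12
position: [495.6, -0.0, 71.0]
ee_rot: [3.14, 0.0, 1.714]
force: [-0.7, 0.5, -2.7]
opening: 40.3
finger_force: 61.2
```

Call:
send_rows --delta_rot '[[0, 0, 0], [0, 0, 0], [0, 0, 0], [0, 0, 0]]' --xyz '[[0, 0, 0.003], [0, 0, 0.006], [0, 0, 0.009], [0, 0, 0.009]]' --gripper '[-1, -1, -1, -1]'

```text
time: 8.62
position: [494.7, -0.0, 60.9]
ee_rot: [-3.141, -0.0, 1.714]
force: [-0.2, 0.1, -2.5]
opening: 39.9
finger_force: 61.2
```

Call:
send_rows --delta_rot '[[0, 0, 0], [0, 0, 0], [0, 0, 0]]' --xyz '[[0, 0, 0.002], [0, 0, 0.003], [0, 0, 0.003]]' --gripper '[-1, -1, -1]'

```text
time: 9.0
position: [495.3, -0.1, 59.4]
ee_rot: [3.141, 0.0, 1.714]
force: [-3.5, -0.5, 6.0]
opening: 40.0
finger_force: 62.5
```

Call:
send_rows --delta_rot '[[0, 0, 0], [0, 0, 0], [0, 0, 0], [0, 0, 0], [0, 0, 0], [0, 0, 0], [0, 0, 0]]' --xyz '[[0, 0, 0], [0, 0, 0], [0, 0, 0], [0, 0, 0], [0, 0, 0], [0, 0, 0], [0, 0, 0]]' --gripper '[1, 1, 1, 1, 1, 1, 1]'

```text
time: 9.88
position: [495.0, -0.0, 58.3]
ee_rot: [3.142, 0.0, 1.714]
force: [-0.6, 0.8, -0.3]
opening: 85.2
finger_force: 0.0
```

Call:
send_rows --delta_rot '[[0, 0, 0], [0, 0, 0], [0, 0, 0], [0, 0, 0], [0, 0, 0], [0, 0, 0], [0, 0, 0], [0, 0, 0]]' --xyz '[[0, 0, -0.01], [0, 0, -0.03], [0, 0, -0.06], [0, 0, -0.1], [-0.02, 0, -0.14], [-0.05, 0, -0.18], [-0.08, 0, -0.22], [-0.08, 0, -0.22]]' --gripper '[1, 1, 1, 1, 1, 1, 1, 1]'

```text
time: 10.88
position: [508.1, -81.2, 283.5]
ee_rot: [3.133, 0.004, 1.712]
force: [0.1, 0.1, 0.3]
opening: 85.4
finger_force: 0.0
```

```bash
python3 - <<'E'
from h import *
s=read_state();print(s["position"],s["ee_rot"],s["opening"])
m=wcam("w3")
a=cv2.resize(camera("top")[170:310,300:480,::-1],(617,480),interpolation=cv2.INTER_CUBIC)
L=np.array([[89,56,34],[89,-56,34],[-89,-56,34],[-89,56,34]]);R=Ro.from_euler("z",.143).as_matrix()
print(proj(m,L@R.T+[421,-11,0]))
E
```

```text
[508.11833817 -81.22090816 283.45099064] [3.13306856 0.00420075 1.71156163] 85.41282832134257
[[331.73333351  47.56533684]
 [331.05448196 170.63583519]
 [153.34036909 171.41402095]
 [136.68862155  47.95973304]]
```

View pics/w3.png

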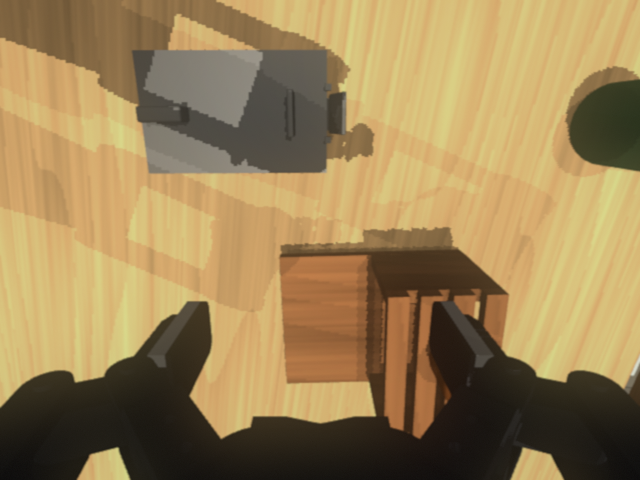

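The lid lies flat, corners (327,51), (325,172), (149,173), (133,51), with the fin at (163,113). The riser's board front corners are at (281,254) and (287,382), and the roof front-left corner is at (387,297).

```bash
python3 - <<'E'
from h import *
m=np.load("pics/w3.npy",allow_pickle=True).item()
L=[[89,56,34],[89,-56,34],[-89,-56,34],[-89,56,34]]
p,r=wfit(m,[(L,[[327,51],[325,172],[149,173],[133,51]])],[421,-11,.14]);print(p,r)
q,r=wfit(m,[([[0,82,30],[0,-82,30],[100,82,132],[200,82,132]],[[281,254],[287,382],[387,296],[507,293]])],[485,-235,.15]);print(q,r)
c,s=np.cos(p[2]),np.sin(p[2]);x,y=p[0]-57*c,p[1]-57*s;print(x,y)
go(x,y,200,p[2]+np.pi);go(x,y,150,p[2]+np.pi)
E
```

```text
[ 4.16749445e+02 -1.38484049e+01  1.39679402e-01] [[-0.1, -0.4], [1.3, 1.2], [-0.2, 0.4], [-0.9, -0.7]]
[ 4.87705772e+02 -2.33532957e+02  1.60305543e-01] [[-2.2, 1.4], [-1.0, -0.2], [0.8, -0.4], [1.5, -0.2]]
360.3045864686088 -21.78426675047222
shift [0.0777, -0.1365, 0.0786] rot [0.04, 0.04, -89.81]
shift [0.0777, -0.1366, 0.1286] rot [0.04, 0.04, -89.81]
```

Call:
send_rows --delta_rot '[[0, 0, -9], [0, 0, -18], [0, 0, -27], [0, 0, -36], [0, 0, -45], [0, 0, -54], [0, 0, -63], [0, 0, -72], [0, 0, -81], [0, 0, -90]]' --xyz '[[0.008, -0.014, 0.01], [0.016, -0.028, 0.02], [0.024, -0.042, 0.03], [0.032, -0.056, 0.04], [0.04, -0.07, 0.05], [0.048, -0.084, 0.06], [0.056, -0.098, 0.07], [0.064, -0.112, 0.08], [0.072, -0.126, 0.08], [0.078, -0.137, 0.08]]' --gripper '[1, 1, 1, 1, 1, 1, 1, 1, 1, 1]'

```text
time: 12.22
position: [357.8, -20.3, 196.2]
ee_rot: [3.14, -0.004, -2.991]
force: [-1.3, -0.7, 0.4]
opening: 85.5
finger_force: 0.0
```

Call:
send_rows --delta_rot '[[0, 0, 0], [0, 0, 0], [0, 0, 0]]' --xyz '[[0, 0, 0], [0, 0, 0], [0, 0, 0]]' --gripper '[0, 0, 0]'

```text
time: 12.6
position: [359.9, -21.5, 197.9]
ee_rot: [3.141, -0.001, -2.999]
force: [0.4, -1.1, -0.5]
opening: 42.6
finger_force: 0.0
```

```bash
python3 - <<'E'
from h import *
s=read_state();print(s["position"],s["ee_rot"],s["opening"])
m=wcam("w4")
E
```

```text
[359.86917416 -21.53627038 197.94160762] [ 3.14140544e+00 -6.24411621e-04 -2.99893122e+00] 42.60019777940028
```

View pics/w4.png

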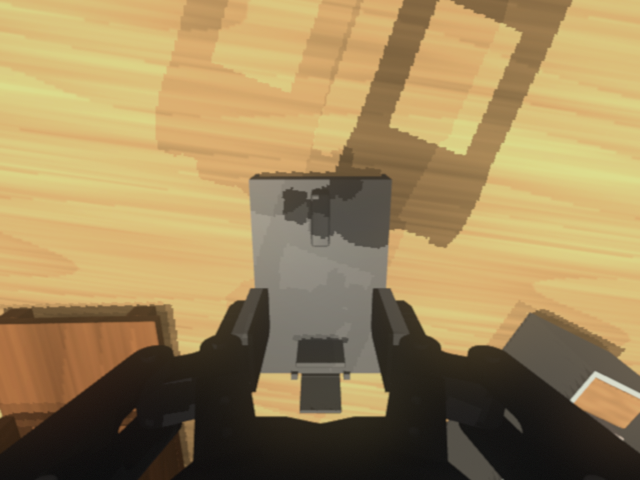

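```bash
python3 - <<'E'
from h import *
m=np.load("pics/w4.npy",allow_pickle=True).item()
p,r=wfit(m,[([[-89,-56,34],[-89,56,34],[89,-56,34],[89,56,34]],[[249,178],[391,178],[259,373],[380,373]])],[418,-12,.14]);print(p,r)
c,s=np.cos(p[2]),np.sin(p[2]);x,y=p[0]-57*c,p[1]-57*s;print(x,y)
go(x,y,52,p[2]+np.pi)
R=Ro.from_euler("z",p[2]).as_matrix()
print(proj(m,np.array([[-42,7,60],[-42,-7,60],[-82,0,60]])@R.T+[p[0],p[1],0]))
E
```

```text
[ 4.16343707e+02 -1.35840832e+01  1.39838033e-01] [[-0.6, 0.6], [0.5, 0.9], [-0.2, -1.1], [0.4, -0.8]]
359.90010794370045 -21.528898799520192
shift [-0.0001, 0.0001, 0.1461] rot [0.01, -0.03, 0.16]
[[329.05787333 246.26650485]
 [310.46914985 246.22844775]
 [319.85203188 193.71465523]]
```

The fin prediction (310–329, 246) matches the picture, so I descend.

Call:
send_rows --delta_rot '[[0, 0, 0], [0, 0, 0], [0, 0, 0], [0, 0, 0], [0, 0, 0], [0, 0, 0], [0, 0, 0]]' --xyz '[[0, 0, 0.03], [0, 0, 0.06], [0, 0, 0.09], [0, 0, 0.12], [0, 0, 0.138], [0, 0, 0.146], [0, 0, 0.146]]' --gripper '[0, 0, 0, 0, 0, 0, 0]'

```text
time: 13.52
position: [359.7, -21.7, 52.1]
ee_rot: [3.141, -0.001, -2.998]
force: [-0.5, -0.3, -1.0]
opening: 42.7
finger_force: 0.0
```

Call:
send_rows --delta_rot '[[0, 0, 0], [0, 0, 0], [0, 0, 0], [0, 0, 0], [0, 0, 0], [0, 0, 0]]' --xyz '[[0, 0, 0], [0, 0, 0], [0, 0, 0], [0, 0, 0], [0, 0, 0], [0, 0, 0]]' --gripper '[-1, -1, -1, -1, -1, -1]'

```text
time: 14.28
position: [360.6, -21.8, 53.5]
ee_rot: [-3.141, 0.002, -2.998]
force: [-0.4, -0.1, 5.8]
opening: 12.9
finger_force: 60.8
```

Call:
send_rows --delta_rot '[[0, 0, 0], [0, 0, 0], [0, 0, 0], [0, 0, 0], [0, 0, 0], [0, 0, 0]]' --xyz '[[0, 0, -0.01], [0, 0, -0.02], [0, 0, -0.035], [0, 0, -0.05], [0, 0, -0.06], [0, 0, -0.06]]' --gripper '[-1, -1, -1, -1, -1, -1]'

```text
time: 15.02
position: [360.5, -21.8, 113.5]
ee_rot: [-3.141, 0.002, -2.998]
force: [0.1, -0.2, -2.8]
opening: 13.1
finger_force: 59.8
```

```bash
python3 - <<'E'
from h import *
s=read_state();print(s["position"],s["ee_rot"],s["force"],s["moment"],s["opening"])
a=camera("scene")[...,::-1];cv2.imwrite("pics/s5f.png",a)
b=wcam("w5")
cv2.imwrite("pics/s5.png",np.hstack([cv2.resize(a[120:300,180:420],(440,330)),cv2.resize(cv2.imread("pics/w5.png"),(360,330))]))
r=np.array([487,-234]);t=.157;e=np.array([np.cos(t),np.sin(t)])
print(r-170*e); go(*(r-170*e),112,t+np.pi)
E
```

```text
[360.50178843 -21.75949309 113.52267175] [-3.14061878e+00  2.42957431e-03 -2.99793717e+00] [ 0.07529805 -0.16401025 -2.84108306] [-0.00635061  0.12625433  0.00214129] 13.055154453328893
[ 319.09086489 -260.58048809]
shift [0.0742, -0.2308, 0.0001] rot [0.0, -0.03, -0.77]
```

View pics/s5.png

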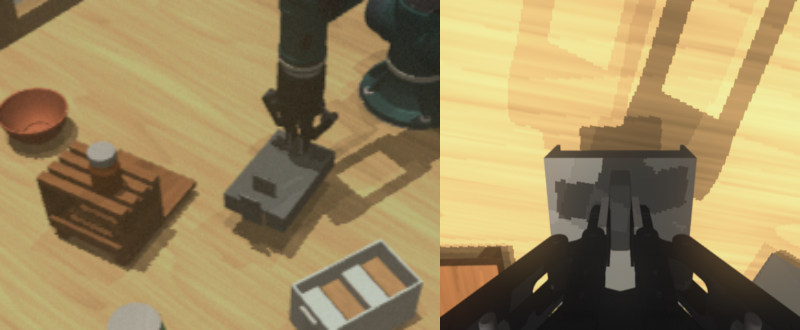

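Call:
send_rows --delta_rot '[[0, 0, 0], [0, 0, 0], [0, 0, 0], [0, 0, 0], [0, 0, -0.3], [0, 0, -0.6], [0, 0, -0.8], [0, 0, -0.8], [0, 0, -0.8], [0, 0, -0.8]]' --xyz '[[0.03, -0.01, 0], [0.055, -0.035, 0], [0.074, -0.07, 0], [0.074, -0.105, 0], [0.074, -0.14, 0], [0.074, -0.175, 0], [0.074, -0.205, 0], [0.074, -0.225, 0], [0.074, -0.231, 0], [0.074, -0.231, 0]]' --gripper '[-1, -1, -1, -1, -1, -1, -1, -1, -1, -1]'

```text
time: 16.38
position: [319.4, -260.3, 112.0]
ee_rot: [3.14, -0.0, -2.984]
force: [0.9, 0.1, -2.1]
opening: 12.8
finger_force: 59.8
```

```bash
python3 - <<'E'
from h import *
s=read_state();print(s["position"],s["ee_rot"],s["force"])
a=camera("top")[...,::-1];cv2.imwrite("pics/t6f.png",a)
cv2.imwrite("pics/t6.png",cv2.convertScaleAbs(cv2.resize(a[180:360,340:500],(533,600),interpolation=cv2.INTER_CUBIC),alpha=1.5))
E
```

```text
[ 319.38792512 -260.30283172  111.96718519] [ 3.14037398e+00 -4.68543486e-04 -2.98404352e+00] [ 0.85570638  0.09356147 -2.05029264]
```

View pics/t6.png

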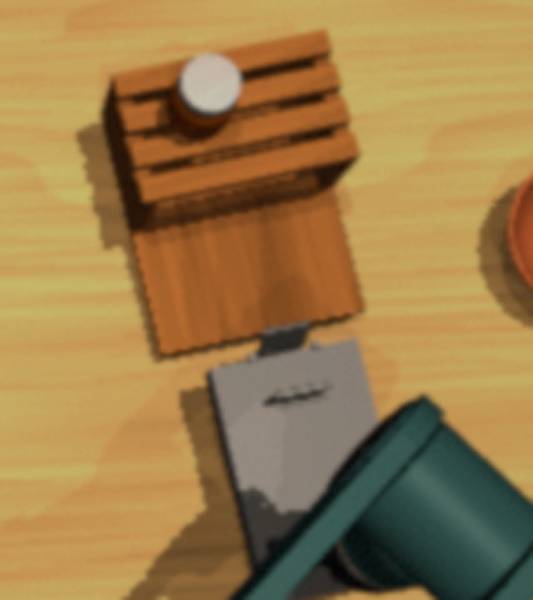

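```bash
python3 - <<'E'
from h import *
q=np.array;f=lambda P:(q(P)/3.3333+[340,180])
m=camera_model("top")
p,r=wfit(m,[([[0,82,30],[0,-82,30],[100,82,132],[100,-82,132],[200,-82,132],[200,82,132]],f([[160,355],[362,311],[143,202],[357,158],[326,32],[112,76]]))],[487,-234,.157]);print("riser",p,r)
l,r=wfit(m,[([[89,56,94],[89,-56,94],[53.5,20,128],[53.5,-20,128]],f([[210,377],[357,343],[265,402],[330,387]]))],[375,-251,.157]);print("lid",l,r)
R=Ro.from_euler("z",-p[2]).as_matrix();print("lid in riser",R@(q([*l[:2],0])-q([*p[:2],0])))
s=read_state();print("tcp in riser",R@(s["position"]-q([*p[:2],0])), s["ee_rot"][2]+np.pi-p[2])
E
```

```text
riser [ 4.84710608e+02 -2.35126158e+02  1.56903740e-01] [[-0.6, 0.3], [0.7, 0.4], [-0.4, 0.4], [0.7, -0.0], [-0.1, -0.5], [-0.3, -0.5]]
lid [ 3.69848757e+02 -2.50620581e+02  1.57316997e-01] [[-1.0, -1.4], [-0.9, -0.6], [2.5, 0.5], [-0.7, 1.5]]
lid in riser [-115.8720393     2.64430981    0.        ]
tcp in riser [-167.14588882    1.28922555  112.04372492] 0.0011675377095413109
```

Call:
send_rows --delta_rot '[[0, 0, 0], [0, 0, 0], [0, 0, 0], [0, 0, 0], [0, 0, 0], [0, 0, 0], [0, 0, 0], [0, 0, 0]]' --xyz '[[0, -0.001, 0.01], [0, -0.002, 0.02], [-0.01, -0.002, 0.022], [-0.03, -0.002, 0.022], [-0.05, -0.002, 0.022], [-0.07, -0.002, 0.022], [-0.09, -0.002, 0.022], [-0.09, -0.002, 0.022]]' --gripper '[-1, -1, -1, -1, -1, -1, -1, -1]'

```text
time: 17.42
position: [410.3, -248.4, 90.3]
ee_rot: [-3.141, 0.0, -2.982]
force: [-0.7, 0.9, -2.6]
opening: 13.0
finger_force: 59.8
```

Call:
send_rows --delta_rot '[[0, 0, 0], [0, 0, 0], [0, 0, 0], [0, 0, 0], [0, 0, 0], [0, 0, 0]]' --xyz '[[-0.015, 0, 0], [-0.03, 0, 0], [-0.045, 0, 0], [-0.06, 0, 0], [-0.07, 0, 0], [-0.07, 0, 0]]' --gripper '[-1, -1, -1, -1, -1, -1]'

```text
time: 18.18
position: [478.5, -237.5, 90.2]
ee_rot: [-3.142, -0.0, -2.983]
force: [0.6, -0.8, -2.7]
opening: 13.0
finger_force: 59.8
```

Call:
send_rows --delta_rot '[[0, 0, 0], [0, 0, 0], [0, 0, 0], [0, 0, 0], [0, 0, 0], [0, 0, 0], [0, 0, 0], [0, 0, 0]]' --xyz '[[0, 0, 0.003], [0, 0, 0.005], [-0.01, 0, 0.006], [-0.02, 0, 0.006], [-0.03, 0, 0.006], [-0.038, 0, 0.006], [-0.044, 0, 0.006], [-0.044, 0, 0.006]]' --gripper '[-1, -1, -1, -1, -1, -1, -1, -1]'

```text
time: 19.18
position: [521.7, -230.6, 84.2]
ee_rot: [-3.142, -0.0, -2.983]
force: [-0.2, -0.0, -2.1]
opening: 12.9
finger_force: 59.8
```

Call:
send_rows --delta_rot '[[0, 0, 0], [0, 0, 0], [0, 0, 0], [0, 0, 0]]' --xyz '[[-0.002, 0, 0], [-0.005, 0, 0], [-0.008, 0, 0], [-0.008, 0, 0]]' --gripper '[-1, -1, -1, -1]'

```text
time: 19.68
position: [529.4, -229.5, 84.3]
ee_rot: [-3.141, 0.0, -2.984]
force: [0.5, -0.8, -2.7]
opening: 12.7
finger_force: 59.8
```

Call:
send_rows --delta_rot '[[0, 0, 0], [0, 0, 0], [0, 0, 0]]' --xyz '[[-0.002, 0, 0], [-0.004, 0, 0], [-0.004, 0, 0]]' --gripper '[-1, -1, -1]'

```text
time: 20.05
position: [533.3, -228.8, 84.3]
ee_rot: [-3.142, 0.0, -2.984]
force: [-0.4, 0.3, -2.0]
opening: 12.7
finger_force: 59.8
```

Call:
send_rows --delta_rot '[[0, 0, 0], [0, 0, 0], [0, 0, 0]]' --xyz '[[-0.002, 0, 0], [-0.004, 0, 0], [-0.004, 0, 0]]' --gripper '[-1, -1, -1]'

```text
time: 20.42
position: [534.6, -228.9, 84.3]
ee_rot: [3.141, -0.006, -2.984]
force: [-8.4, -1.7, 1.6]
opening: 12.8
finger_force: 60.4
```

Rail contact, about 8 N. I ease back 2 mm, lower onto the board and release.

Call:
send_rows --delta_rot '[[0, 0, 0], [0, 0, 0], [0, 0, 0], [0, 0, 0]]' --xyz '[[0.003, 0, 0], [0.003, 0, 0.001], [0.003, 0, 0.002], [0.003, 0, 0.002]]' --gripper '[-1, -1, -1, -1]'

```text
time: 20.92
position: [534.3, -228.9, 83.6]
ee_rot: [-3.141, 0.0, -2.984]
force: [-5.0, 0.7, 5.9]
opening: 12.8
finger_force: 60.9
```

Seated on the board. I open partly (to about 42 mm), then rise.

Call:
send_rows --delta_rot '[[0, 0, 0], [0, 0, 0], [0, 0, 0], [0, 0, 0], [0, 0, 0]]' --xyz '[[0, 0, 0], [0, 0, 0], [0, 0, 0], [0, 0, 0], [0, 0, 0]]' --gripper '[0, 0, 0, 0, 0]'

```text
time: 21.55
position: [534.2, -228.7, 82.2]
ee_rot: [-3.142, 0.0, -2.984]
force: [-0.5, -0.1, -1.0]
opening: 42.5
finger_force: 0.0
```

Call:
send_rows --delta_rot '[[0, 0, 0], [0, 0, 0], [0, 0, 0], [0, 0, 0], [0, 0, 0], [0, 0, 0], [0, 0, 0], [0, 0, 0], [0, 0, 0]]' --xyz '[[0, 0, -0.01], [0, 0, -0.03], [0, 0, -0.06], [0.01, 0, -0.1], [0.04, 0, -0.14], [0.07, 0, -0.17], [0.11, 0, -0.19], [0.14, 0, -0.2], [0.14, 0, -0.2]]' --gripper '[0, 0, 0, 0, 0, 0, 0, 0, 0]'

```text
time: 22.68
position: [395.1, -251.3, 285.0]
ee_rot: [-3.138, 0.003, -2.986]
force: [0.5, -0.1, 0.5]
opening: 42.5
finger_force: 0.0
```

```bash
python3 - <<'E'
from h import *
s=read_state();print(s["position"],s["force"],s["finger_force"])
a=camera("top")[...,::-1];b=camera("scene")[...,::-1]
g=lambda i:cv2.convertScaleAbs(cv2.resize(i,(400,400),interpolation=cv2.INTER_CUBIC),alpha=1.4)
cv2.imwrite("pics/f.png",np.hstack([g(a[170:330,340:500]),g(b[150:290,170:310])]))
E
```

```text
[ 395.12695662 -251.26396945  284.99676475] [ 0.51109977 -0.12096715  0.48343669] 0.0
```

View pics/f.png

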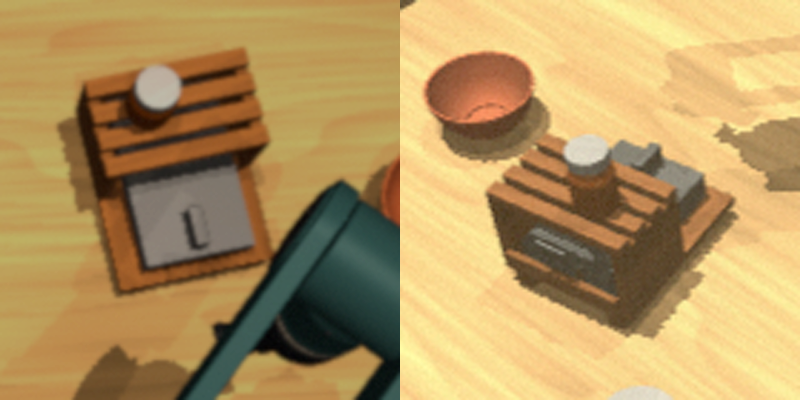

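The lid sits in the riser, its plain end about 15–20 mm behind the board's front edge. That matches a centre near x = 103 mm and the rail contact I felt. Handing in.

```bash
python3 -c "
from rig import *
print(job_done())"
```

```text
the job is handed in; nothing more can be done
None
```

The lid came off with its tab pressed, was laid flat on the table and released, then was retaken by its fin and slid tab-first into the riser until it met the stop rail; I handed the job in at about 23 s, with no verdict returned.

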